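# Press the parts cases shut

### The job

Close both small-parts cases on their sloping stands. Set the loose red lid square in the mouth of the open red case and let go of it while it still stands proud on its seals, then press it down near each end until it is fully home and flush all along the rim; also press the hinged blue lid right down shut. Leave the tape roll, the metal tube and the jar where they are.

Things in the scene. Friction and masses are not known exactly. Their poses are not given: they have to be found in the camera images.
- case_red: Open red box 80 (x) x 150 (y) x 45 (z) mm, walls 5 mm: mouth 70 x 140 mm, rim at z = 45. Fixed on a dark stand (base 100 x 170 x 12 mm) that leans it 35 degrees: its z axis, straight out of the mouth, leans towards its own -x, roughly to the robot's right (-y); +x runs up the slope, y is level. Origin: centre of its underside, 36 mm above the bench.
- seal_l_top (a point): Top of the black rubber seal block inside the red case's +y end (12 mm in y, centred at y = +63 mm; top 6 mm below the rim). It slides straight down into the case: holds against up to about 9 N, gives way above that, stays where pushed. The lid's plug lands on both blocks, 6 mm proud; each end needs about 10 to 15 N along the case's -z to go home.
- seal_r_top (a point): The same on the other seal block, at the red case's y = -63 mm.
- lid_red: Loose red lid, about 0.12 kg, knob up on the bench. Plate 80 (x) x 150 (y) x 6 mm; below it a plug 65 x 135 x 12 mm (2.5 mm play each side in the mouth); black square knob 30 x 30 x 26 mm high in mid-top. Origin: centre of the plug's underside; plate top z = 18, knob top z = 44. Fits either way round. Fully home, plate on rim: origin at z = 33 mm in the red case's frame.
- red_end_l (a point): Point on top of the red lid's plate at its +y end (x = 0, y = +70 mm, z = 18 mm in the lid's frame); at z = 51 mm in the red case's frame when fully home, 57 mm when standing proud.
- red_end_r (a point): The same at the lid's -y end (y = -70 mm).
- case_blue: Blue box of the same size and frame as the red case, on a stand of the same kind, leaning 35 degrees the same way. Its blue lid (80 x 150 x 6 mm) is hinged along the upper rim, at x = +40, z = 45 mm in this frame, and reaches to x = -40 mm when shut.
- lid_blue (a joint): Opening angle of the blue lid in rad, 0 = shut (lid flat on the rim), about 0.35 to 0.85 at the start. Stiff hinge: the lid stays where it is left and takes about 0.35 N m to turn, that is about 5 N at its free edge.
- blue_edge (a point): Middle of the upper edge of the blue lid's free side, on its top face (80 mm from the hinge, near a white stripe).
- tape: Bystander: roll of white tape lying flat, 80 mm across, 40 mm high; origin at the centre of its underside.
- tube: Bystander: aluminium tube piece standing upright, 44 mm across, 85 mm high; origin at the centre of its underside.
- jar: Bystander: small jar with a black cap, 48 mm across, 65 mm high, standing between the two stands; origin at the centre of its underside.
There are look-alikes about, which are no part of the job. Of the things that look like the part that bears case_blue, the middle-sized one is meant. Leave any white look-alike of the lid_red alone.

How it is judged (in metres and radians):
On the way, in this order (a step that is already met when the one before it is completed fails the run):
1. the red lid sits in the red case's mouth (within 6 mm of centre), let go, at least one end still proud by 2.5 mm or more (x of lid_red in the frame of case_red between -0.006 and 0.006 m and y of lid_red in the frame of case_red between -0.006 and 0.006 m and contact force between the fingers and lid_red below 0.1 N and z of red_end_l in the frame of case_red between 0.0475 and 0.0595 m and z of red_end_r in the frame of case_red between 0.0475 and 0.0595 m and z of any of red_end_l, red_end_r in the frame of case_red above 0.0535 m), for 0.2 s.
2. the red lid is pressed home at both ends (within 2 mm of flush) (x of lid_red in the frame of case_red between -0.006 and 0.006 m and y of lid_red in the frame of case_red between -0.006 and 0.006 m and z of red_end_l in the frame of case_red between 0.0475 and 0.053 m and z of red_end_r in the frame of case_red between 0.0475 and 0.053 m), for 0.2 s.
At the end, for the whole second after the job is handed in: The red lid is in the red case's mouth, centred within 6 mm, both ends within 2 mm of fully home, released and at rest; the blue lid is shut to within 0.03 rad (all of step 2 and value of joint lid_blue below 0.03 rad and linear speed of lid_red below 0.01 m/s and contact force between the fingers and lid_red below 0.1 N); the robot touches nothing.
It fails at once if the tape is pushed more than 20 mm or tipped over (distance of tape from where it was at the start of the episode above 0.02 m or angle between tape's own z axis and vertical above 0.3 rad).
It fails at once if the tube is pushed more than 20 mm or tipped over (distance of tube from where it was at the start of the episode above 0.02 m or angle between tube's own z axis and vertical above 0.3 rad).
It fails at once if the jar is pushed more than 20 mm or tipped over (distance of jar from where it was at the start of the episode above 0.02 m or angle between jar's own z axis and vertical above 0.3 rad).
It also fails if it takes over 54 s, if anything falls off the work surface, if the arm or the gripper's body presses on something with over 40 N, if the wrist force passes 120 N, or if a joint passes its speed limit or range.

### The arm

A 7-joint arm with a two-finger parallel gripper is mounted at the origin on the work surface. World frame = base frame: x ahead of the robot, y to its left, z up, the work surface at z = 0. Lengths are in m, angles in degrees, forces in N, time in s.
With the tool pointing down it reaches from about 0.425 to 0.875 m from the base axis. Payload 4.7 kg.
Tool frame: the origin (TCP) lies at the very end of the fingers, on their centre line; the grasp point (between the pads) lies 19 mm behind it; z points along the fingers, y is the line along which they close (so a half turn about z gives the same grasp; the last joint's range is limited). The gripper opens to 87 mm and grips with 3 to 60 N. Pads are 19 mm wide; open, the fingers measure 117 mm over their backs; the gripper's body (75 mm by 190 mm) begins 51 mm behind the grasp point.
Start: joints at [-71.671, 18.392, -4.016, 83.108, 1.295, 78.541, -3.26], TCP at [0.196, 0.62, 0.223] pointing down, gripper open.
Joint ranges: [-163.93, 163.93], [-17.29, 119.83], [-79.2, 71.16], [3.27, 140.29], [-89.18, 269.18], [5.43, 117.66], [-154.24, 154.24]. Speed limits (degrees/s): [147.25, 147.25, 180, 180, 180, 180, 180].

### API

Orientations are given as [roll, pitch, yaw] about the fixed x, y, z axes, in that order (R = Rz(yaw) Ry(pitch) Rx(roll)).
In Python, from cell import get_obs, cams, ticket, finder gives the robot as it stands.
- The arm moves only by the shell command python3 -m creep 'ROWS' [FORCE]. ROWS is text: rows parted by semicolons, each of 5 numbers parted by spaces: the shift along the world's x, y, z in m, then the turn about the world's z in degrees, then the finger opening in m, from 0 to 0.087. A call has 1 to 8 rows; each row shifts and turns the commanded pose from where the row before left it; what a row does not reach is not made up. A row lasts 1/8 s, in which the tool goes at most 62.5 mm and 10.7 degrees, less where a joint would pass 70% of its speed; a pose out of reach is approached as far as the arm can. A call with a gripper value outside its range is refused whole. The fingers move at their own pace and stop on an object; FORCE is the grip in N (left out, the last holds). Time passes only in rows, so rows that do not move let the fingers close. It gives the time, the measured TCP pose, the force, the opening and the grip force at its end, in the units of the state.
- get_obs(): the state, without advancing time (a new reading comes with each control period).
- cams.read_camera(name): name is "scene" or "top"; returns the picture (420x560x3 uint8, red, green, blue); there is no depth.
- cams.calibration(name): a dict with "fx", "fy", "cx", "cy" (pixels), "extrinsics" (4x4, takes a point from world to camera coordinates). Camera axes: x right, y down, z forward; pixel columns grow to the right and rows downward; lengths in m; the calibration is good to about 2 mm. A picture is of the moment at which its call begins. calibration takes no time and is no camera call.
- ticket.sign_off(): hands the job in; it is judged then, once.
Trained networks look in the newest picture that a camera, given by its name, has taken for a name from the list of things; names that differ only in an ending like _2 or _b are one class to them, and where a whole thing is asked for, a point or a joint stands for the part that bears it (a point fixed in the world has none). Each returns a list of dicts, best first, with "p" (0 to 1); they miss things now and then, are a little off and sometimes report something else, mostly with a low value. They report only what shows in the picture. A call takes as long as a camera call. They do not tell look-alikes from the thing itself.
- finder.masks_of(name, camera): "mask" (420x560 bool, what is visible of it) and "xy" ([column, row] in pixels, amid what is visible of it).
- finder.tip_of(name, camera): "xy" ([column, row] in pixels: a listed point, or the origin of a listed thing).
The state is a dict: "time_s": time; "qpos": joint angles; "joint_velocities": joint speeds; "effort": joint torques, N m; "tool_pos": TCP position; "tool_rot": TCP orientation; "force": force on the tool from outside, world axes, zero at the start; "wrist_torque": the same for the moment, N m; "grip_width": finger opening in m; "grasp_force": force on a finger pad.
Only numpy, scipy, OpenCV 4.12 (cv2) and the standard library are available. Lean on these libraries where they do the work, as an engineer would, in place of code of your own. Each camera call takes 0.05 s, during which the arm holds its last target. There are 200 camera calls.

## Working session

There is one attempt and no reset: what is moved stays moved. The work goes in short steps, Python scripts to look and compute and a shell command to move; the robot and the scene stay as the last step left them, time stands still between calls to the robot, and variables do not carry over. Pictures are saved under pics/ and viewed, at most 10 in all, crops included, and the job is handed in when it is done.

```bash
mkdir -p pics; ls; python3 - <<'E'
from cell import get_obs,cams,finder
import cv2,numpy as np
o=get_obs();print(o)
for c in("scene","top"):
    im=cams.read_camera(c);cv2.imwrite(f"pics/{c}0.png",im[:,:,::-1])
    k=cams.calibration(c);print(c,k)
    for n in("case_red","lid_red","red_end_l","red_end_r","seal_l_top","seal_r_top","case_blue","blue_edge","tape","tube","jar"):
        print(n,[(np.round(d["xy"]).tolist(),round(d["p"],2)) for d in finder.tip_of(n,c)])
E
```

```text
pics
{'time_s': 0.0, 'qpos': array([-71.67112994,  18.44009698,  -4.01308827,  83.17531398,
         1.29510042,  78.54138619,  -3.26103032]), 'joint_velocities': array([ 0.00279138, -0.01453865,  0.01027406, -0.09019402, -0.02466166,
       -0.03545544,  0.00043811]), 'effort': array([-2.63482752e-04, -4.91284525e+01, -4.04180037e-01, -3.12524915e+01,
       -6.40406320e-02,  4.40571865e-02,  1.82085441e-04]), 'tool_pos': array([0.19559197, 0.619285  , 0.22144583]), 'tool_rot': array([-1.79888443e+02,  6.67722048e-03,  1.62477566e+02]), 'force': array([-0.09007495,  0.16495145, -0.49720369]), 'wrist_torque': array([0.01143638, 0.00067347, 0.04380209]), 'grasp_force': 0.0, 'grip_width': 0.08712211997650512}
scene {'fx': 426.5781048860141, 'fy': 426.5781048860141, 'cx': 276.92894123046204, 'cy': 205.0824242003555, 'extrinsics': array([[ 0.12387826,  0.99210389, -0.01959696, -0.1183084 ],
       [ 0.74894416, -0.10643531, -0.65402918, -0.29845141],
       [-0.65095071,  0.06634297, -0.75621544,  1.48812948],
       [ 0.        ,  0.        ,  0.        ,  1.        ]])}
case_red [([182
[... 1197 characters left out ...]
 216.0], 0.81), ([384.0, 228.0], 0.61), ([418.0, 278.0], 0.58)]
red_end_l [([446.0, 266.0], 0.81), ([390.0, 291.0], 0.79), ([330.0, 205.0], 0.77), ([283.0, 227.0], 0.74)]
red_end_r [([446.0, 266.0], 0.81), ([390.0, 291.0], 0.79), ([330.0, 205.0], 0.77), ([283.0, 227.0], 0.74)]
seal_l_top [([244.0, 148.0], 0.75), ([378.0, 170.0], 0.45)]
seal_r_top [([405.0, 126.0], 0.44)]
case_blue [([181.0, 146.0], 0.84), ([247.0, 149.0], 0.68), ([145.0, 234.0], 0.63)]
blue_edge [([196.0, 143.0], 0.89), ([174.0, 237.0], 0.85), ([308.0, 217.0], 0.74), ([271.0, 144.0], 0.6), ([331.0, 202.0], 0.44), ([380.0, 171.0], 0.3), ([384.0, 150.0], 0.27)]
tape [([235.0, 226.0], 0.66)]
tube []
jar [([308.0, 130.0], 0.65)]
```

```bash
python3 - <<'E'
import cv2,numpy as np
for c in("scene","top"):
    im=cv2.imread(f"pics/{c}0.png");cv2.imwrite(f"pics/{c}0b.png",cv2.resize(im,(800,600),interpolation=cv2.INTER_CUBIC))
E
```

```text
(no output)
```

View pics/scene0b.png

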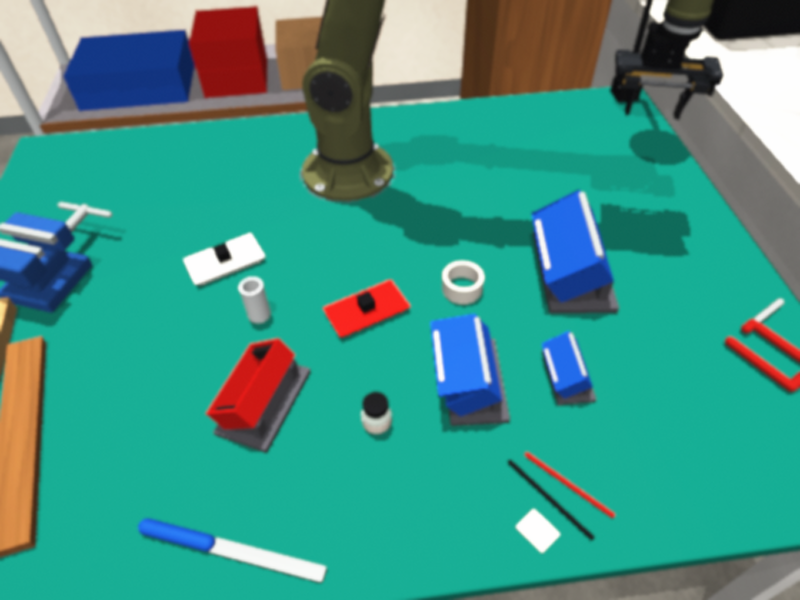

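View pics/top0b.png

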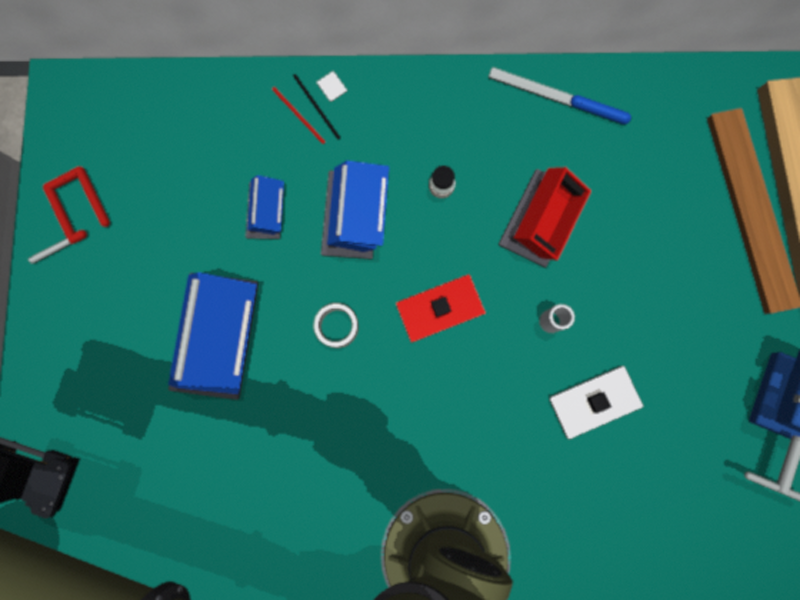

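The scene view shows the red case at about (182,275) px, the red lid at (257,215), the white look-alike lid at (157,183), and the mid-sized blue case at (326,255). In the top view the red case is at (386,150), the red lid at (309,215), the blue case at (250,146) and the jar between the stands at (310,128). Next I fit box models to the colour silhouettes in both views.

```bash
cat > fit.py <<'E'
import cv2,numpy as np
from scipy.optimize import minimize
from scipy.spatial.transform import Rotation as Ro
from cell import cams
S=6
K={c:cams.calibration(c) for c in("scene","top")}
def proj(c,P):
    k=K[c];E=k["extrinsics"];q=np.atleast_2d(P)@E[:3,:3].T+E[:3,3]
    return np.c_[k["fx"]*q[:,0]/q[:,2]+k["cx"],k["fy"]*q[:,1]/q[:,2]+k["cy"]]
def box(x,y,z): return np.array([[a,b,c] for a in x for b in y for c in z])
def colmask(im,kind):
    h=cv2.cvtColor(im,cv2.COLOR_RGB2HSV);H,s,v=cv2.split(h)
    if kind=="red": return ((H<8)|(H>172))&(s>140)&(v>60)
    return (((H>105)&(H<130)&(s>130)&(v>50))|((s<60)&(v>140)))
def seg(im,kind,win):
    x0,y0,x1,y1=win;m=np.zeros(im.shape[:2],np.uint8);m[y0:y1,x0:x1]=colmask(im,kind)[y0:y1,x0:x1]
    n,l,st,_=cv2.connectedComponentsWithStats(m);i=1+np.argmax(st[1:,4]);return (l==i).astype(np.uint8)
def hullimg(pts,shape,off):
    h=cv2.convexHull(((pts-off)*S+S/2).astype(np.float32));o=np.zeros(shape,np.uint8)
    cv2.fillConvexPoly(o,np.round(h*16).astype(np.int32),1,shift=4);return o
def target(m):
    ys,xs=np.nonzero(m);off=np.array([xs.min()-15,ys.min()-15]);sh=((ys.max()-off[1]+16)*S,(xs.max()-off[0]+16)*S)
    c=np.c_[xs,ys].astype(float);c=np.vstack([c+d for d in([-.45,-.45],[.45,-.45],[-.45,.45],[.45,.45])])
    return hullimg(c,sh,off),sh,off
def fit(model,p0,T,step):
    def f(p): return sum((hullimg(proj(c,model(p)),T[c][1],T[c][2])!=T[c][0]).sum()/S/S for c in T)
    best=None
    for r in range(3):
        p0=np.asarray(p0,float);sx=np.vstack([p0]+[p0+np.eye(len(p0))[i]*step[i]*(1 if r%2==0 else -1) for i in range(len(p0))])
        b=minimize(f,p0,method="Nelder-Mead",options=dict(initial_simplex=sx,xatol=1e-5,fatol=.01,maxiter=600));p0=b.x
    return b.x,b.fun
Rc=lambda yaw:Ro.from_euler("z",yaw,degrees=True)*Ro.from_euler("y",-35,degrees=True)
B=box((-.04,.04),(-.075,.075),(0,.045))
def mcase(p): return Rc(p[2]).apply(B)+[p[0],p[1],.036]
def mblue(p):
    L=box((-.08,0),(-.075,.075),(0,.006));L=Ro.from_rotvec([0,p[3],0]).apply(L)+[.04,0,.045]
    return Rc(p[2]).apply(np.vstack([B,L]))+[p[0],p[1],.036]
PL=np.vstack([box((-.04,.04),(-.075,.075),(.012,.018)),box((-.0325,.0325),(-.0675,.0675),(0,.012))])
def mlid(p): return Ro.from_euler("z",p[2],degrees=True).apply(PL)+[p[0],p[1],0]
E
python3 - <<'E'
from fit import *
im={c:cv2.imread(f"pics/{c}0.png")[:,:,::-1].copy() for c in K}
J=[("case",mcase,"red",dict(scene=(140,225,225,325),top=(350,110,420,190)),[.6,-.17,65],[.02,.02,8]),
("lid",mlid,"red",dict(scene=(222,190,292,245),top=(270,185,345,245)),[.45,0,-70],[.02,.02,8]),
("blue",mblue,"blue",dict(scene=(297,212,356,300),top=(226,108,274,182)),[.6,.16,90,.5],[.02,.02,8,.2])]
for n,m,k,w,p0,st in J:
    T={c:target(seg(im[c],k,w[c])) for c in w}
    print(n,[int(seg(im[c],k,w[c]).sum()) for c in w])
    for c in list([x] for x in T)+[list(T)]:
        if n=="blue" and len(c)<2: continue
        p,f=fit(m,p0,{x:T[x] for x in c},st);print(c,np.round(p,4),round(f,1))
    for c in T:
        h=cv2.convexHull(proj(c,m(p)).astype(np.float32))
        im[c]=cv2.polylines(im[c],[np.round(h*16).astype(np.int32)],True,(255,255,0),1,shift=4)
a=cv2.resize(im["scene"][150:330,130:370],None,fx=1.65,fy=1.65);b=cv2.resize(im["top"][100:250,210:430],None,fx=1.8,fy=1.8)
W=max(a.shape[1],b.shape[1]);pad=lambda x:np.pad(x,((0,0),(0,W-x.shape[1]),(0,0)))
cv2.imwrite("pics/fit0.png",np.vstack([pad(a),pad(b)])[:,:,::-1])
E
```

```text
case [2103, 1871]
['scene'] [ 0.6263 -0.1916 63.8213] 92.7
['top'] [ 0.6263 -0.1894 62.454 ] 71.4
['scene', 'top'] [ 0.6263 -0.1902 63.1451] 185.6
lid [1165, 1534]
['scene'] [4.48600e-01 5.10000e-03 2.10779e+01] 59.8
['top'] [4.47900e-01 6.70000e-03 2.09964e+01] 77.8
['scene', 'top'] [4.48400e-01 5.90000e-03 2.07506e+01] 139.9
blue [2442, 2153]
['scene', 'top'] [ 0.6347  0.1797 85.5952  0.38  ] 143.3
```

View pics/fit0.png

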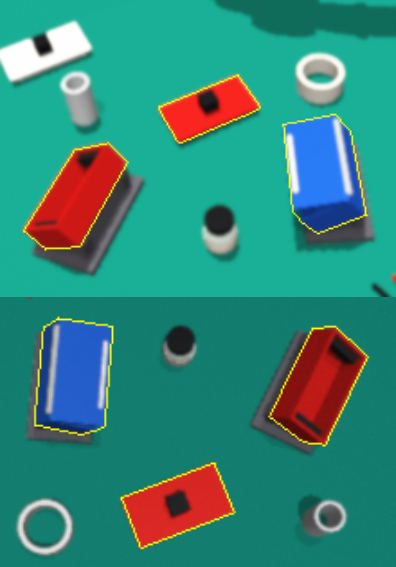

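The fitted outlines match the case, lid and blue case closely in both views. I'll close the blue lid first, since it lies on the way, and compute its waypoints now.

```bash
cat >> fit.py <<'E'
RED=np.array([.6263,-.1902,.036]);RY=63.15
LID=np.array([.4484,.0059]);LY=20.8
BLU=np.array([.6347,.1797,.036]);BY=85.6
E
python3 - <<'E'
from fit import *
from cell import get_obs
R=Rc(BY);up=np.array([np.cos(np.radians(BY)),np.sin(np.radians(BY)),0])
prev=get_obs()["tool_pos"]
for th in(.75,.38,.2,0,-.06,-.12):
    q=Ro.from_rotvec([0,th,0]).apply([-.07,0,.006])+[.04,0,.045]
    P=R.apply(q)+BLU-.0095*up*(1);print(th,P.round(4),(P-prev).round(4));prev=P
E
```

```text
0.75 [0.6293 0.1089 0.1115] [ 0.4335 -0.511  -0.1111]
0.38 [0.6292 0.1079 0.0856] [-0.0001 -0.001  -0.0258]
0.2 [0.6294 0.1108 0.0733] [ 0.0002  0.0029 -0.0123]
0 [0.6298 0.1166 0.0606] [ 0.0004  0.0058 -0.0128]
-0.06 [0.63   0.1188 0.057 ] [ 0.0002  0.0022 -0.0036]
-0.12 [0.6302 0.1212 0.0535] [ 0.0002  0.0024 -0.0034]
```

```bash
python3 -m creep '0 0 0.05 0 0; 0.03 0 0.04 -10 0; 0.05 -0.03 0.01 -10 0; 0.05 -0.03 0 -10 0; 0.05 -0.04 0 -10 0;0.05 -0.04 0 -10 0;0.05 -0.04 0 -10 0;0.05 -0.04 0 -10 0'
```

```text
time_s: 2.2
tool_pos: [0.5223, 0.4024, 0.3229]
tool_rot: [180.0, -0.0, 92.2]
force: [1.4, 0.3, 0.1]
grip_width: 0.0151
grasp_force: 0.0
```

```bash
python3 -m creep '0.03 -0.05 0 -7 0; 0.03 -0.055 0 0 0; 0.03 -0.055 -0.03 0 0; 0.013 -0.055 -0.05 0 0; 0 -0.055 -0.05 0 0; 0 -0.022 -0.05 0 0; 0 0 -0.020 0 0; 0 0 0 0 0'
```

```text
time_s: 3.2
tool_pos: [0.6179, 0.1375, 0.1413]
tool_rot: [-179.9, -0.0, 85.6]
force: [0.1, 0.2, -0.1]
grip_width: 0.0008
grasp_force: 0.0
```

```bash
python3 -m creep '0.01 -0.03 -0.01 0 0; 0 0 -0.02 0 0; 0 0 0 0 0; 0 0 0 0 0'
```

```text
time_s: 3.7
tool_pos: [0.6289, 0.1078, 0.113]
tool_rot: [179.9, -0.1, 85.6]
force: [0.2, -0.7, 0.2]
grip_width: 0.0004
grasp_force: 0.0
```

```bash
python3 -m creep '0 0 -0.015 0 0; 0 0 -0.013 0 0; 0 0.002 -0.010 0 0; 0 0.004 -0.009 0 0; 0 0.004 -0.008 0 0; 0 0.002 -0.003 0 0; 0 0 0 0 0; 0 0 0 0 0'
```

```text
time_s: 4.7
tool_pos: [0.6298, 0.115, 0.059]
tool_rot: [179.9, 0.1, 85.4]
force: [-9.5, -5.5, 28.9]
grip_width: 0.0003
grasp_force: 13.3
```

```bash
python3 -m creep '0 -0.003 0.03 0 0; 0 -0.01 0.05 0 0; -0.03 -0.02 0.04 -10 0.06; -0.04 -0.02 0 -10 0.06; -0.04 -0.02 0 -10 0.06;-0.04 -0.02 0 -10 0.06;-0.03 -0.01 0 -10 0.06;0 0 0 -10 0.06'; python3 - <<'E'
from fit import *
c="top";im=cams.read_camera(c);print(proj(c,np.array([[.6298,.115,.059]])))
for c in("scene","top"):
    im=cams.read_camera(c);cv2.imwrite(f"pics/{c}1.png",im[:,:,::-1])
im={c:cv2.imread(f"pics/{c}1.png")[:,:,::-1].copy() for c in K}
w=dict(scene=(297,212,356,300),top=(226,108,274,182))
T={c:target(seg(im[c],"blue",w[c])) for c in w}
print(fit(mblue,[.6347,.1797,85.6,.1],T,[.01,.01,4,.1]))
for n,m,w,p0 in(("lid",mlid,dict(scene=(222,190,292,245),top=(270,185,345,245)),[.448,.006,20]),("case",mcase,dict(scene=(140,225,225,325),top=(350,110,420,190)),[.626,-.19,63])):
    T={c:target(seg(im[c],"red",w[c])) for c in w};print(n,fit(m,p0,T,[.01,.01,4]))
E
```

```text
time_s: 5.7
tool_pos: [0.4463, 0.0137, 0.1734]
tool_rot: [-179.9, 0.1, 25.1]
force: [0.5, -0.0, 0.6]
grip_width: 0.0524
grasp_force: 0.0
[[267.50738476 145.75396737]]
(array([ 6.34851467e-01,  1.79692973e-01,  8.55135667e+01, -1.61272752e-02]), np.float64(124.72222222222221))
lid (array([4.49308321e-01, 4.65196833e-03, 2.14956621e+01]), np.float64(721.9166666666666))
case (array([ 0.62624601, -0.19038475, 63.09175951]), np.float64(183.91666666666669))
```

```bash
python3 -m creep '0.002 -0.008 -0.04 -4.5 0.06; 0 0 -0.04 0 0.06; 0 0 -0.04 0 0.06; 0 0 -0.02 0 0.06; 0 0 0 0 0.06; 0 0 0 0 0.06'
```

```text
time_s: 6.6
tool_pos: [0.4514, 0.0065, 0.0348]
tool_rot: [180.0, -0.0, 21.1]
force: [-0.5, 0.4, 0.1]
grip_width: 0.0601
grasp_force: 0.0
```

```bash
python3 -m creep '-0.003 -0.0005 -0.012 0 0.06; 0 0 0 0 0.06; 0 0 0 0 0.01; 0 0 0 0 0.01; 0 0 0 0 0.01; 0 0 0 0 0.01; 0 0 0 0 0.01; 0 0 0 0 0.01' 10
```

```text
time_s: 7.6
tool_pos: [0.4478, 0.0059, 0.0223]
tool_rot: [180.0, -0.0, 21.0]
force: [0.0, -1.0, 1.0]
grip_width: 0.0301
grasp_force: 10.0
```

```bash
python3 - <<'E'
from fit import *
from cell import get_obs
R=Rc(RY);u=np.array([np.cos(np.radians(RY)),np.sin(np.radians(RY)),0])
C=RED+R.apply([.0375,0,.045]);t=np.array([0,0,.019]);prev=get_obs()["tool_pos"]
def out(n,P):
    global prev
    print(n,P.round(4),(P-prev).round(4));prev=P
for a in(0,0,9,18,27,35,38):
    r=np.radians(a);h=-.027*np.cos(r)-.0413*np.sin(r);z=-.027*np.sin(r)+.0413*np.cos(r)
    if a==0 and prev[1]>-.0: out("above",C+u*h+[0,0,z+.06]-t)
    else: out(a,C+u*h+[0,0,z]-t)
for q in((.0105,.0893),(0,.0893),(0,.0813),(0,.0803)): out(q,R.apply([q[0],0,q[1]])+RED-t)
print("z axis",R.apply([0,0,1]).round(3),"x",R.apply([1,0,0]).round(3))
for n in("tube","jar","tape"):pass
E
```

```text
above [ 0.6163 -0.2099  0.1767] [ 0.1685 -0.2159  0.1544]
0 [ 0.6163 -0.2099  0.1167] [ 0.    0.   -0.06]
9 [ 0.6136 -0.2154  0.1119] [-0.0028 -0.0055 -0.0047]
18 [ 0.6112 -0.2201  0.1063] [-0.0024 -0.0047 -0.0056]
27 [ 0.6092 -0.224   0.0999] [-0.002  -0.0039 -0.0064]
35 [ 0.6078 -0.2267  0.0937] [-0.0014 -0.0027 -0.0062]
38 [ 0.6074 -0.2275  0.0913] [-0.0004 -0.0008 -0.0024]
(0.0105, 0.0893) [ 0.6071 -0.2282  0.0962] [-0.0004 -0.0007  0.0049]
(0, 0.0893) [ 0.6032 -0.2359  0.0902] [-0.0039 -0.0077 -0.006 ]
(0, 0.0813) [ 0.6052 -0.2318  0.0836] [ 0.0021  0.0041 -0.0066]
(0, 0.0803) [ 0.6055 -0.2313  0.0828] [ 0.0003  0.0005 -0.0008]
z axis [-0.259 -0.512  0.819] x [0.37  0.731 0.574]
```

```bash
python3 -m creep '0 0 0.03 0 0.01; 0 0 0.05 0 0.01; 0 0 0.05 10 0.01; 0 0 0.02 10 0.01; 0 0 0 10 0.01; 0 0 0 10 0.01; 0 0 0 2.2 0.01; 0 0 0 0 0.01'
```

```text
time_s: 8.6
tool_pos: [0.4471, 0.0061, 0.1717]
tool_rot: [-180.0, 0.0, 63.2]
force: [-0.0, -0.3, -1.3]
grip_width: 0.0298
grasp_force: 10.0
```

```bash
python3 -m creep '0.02 -0.025 0.005 0 0.01; 0.035 -0.045 0 0 0.01; 0.035 -0.045 0 0 0.01; 0.035 -0.045 0 0 0.01; 0.03 -0.04 0 0 0.01; 0.014 -0.016 0 0 0.01; 0 0 0 0 0.01; 0 0 0 0 0.01'
```

```text
time_s: 9.6
tool_pos: [0.6161, -0.2088, 0.1765]
tool_rot: [-179.9, -0.0, 63.2]
force: [-0.3, 0.4, -1.7]
grip_width: 0.0301
grasp_force: 10.0
```

```bash
python3 -m creep '0 -0.001 -0.03 0 0.01; 0 0 -0.02 0 0.01; 0 0 -0.010 0 0.01; 0 0 0 0 0.01; -0.003 -0.005 -0.005 0 0.01; -0.002 -0.005 -0.0055 0 0.01; -0.002 -0.004 -0.0065 0 0.01; 0 0 0 0 0.01' 7
```

```text
time_s: 10.6
tool_pos: [0.6087, -0.2262, 0.0996]
tool_rot: [-180.0, 0.1, 63.1]
force: [-1.7, -0.1, -1.4]
grip_width: 0.0299
grasp_force: 7.0
```

```bash
python3 -m creep '-0.001 -0.001 -0.006 0 0.01; 0 0 0 0 0.01; 0 0 0 0 0.01' 7; cat >> fit.py <<'E'
import cell
def heldlid(p): # tcp-free: lid origin xyz, tilt about its y
    return (Ro.from_euler("z",RY,degrees=True)*Ro.from_euler("y",-p[3],degrees=True)).apply(PL)+p[:3]
def snap(n):
    ims=[]
    for c in("scene","top"):
        im=cams.read_camera(c);cv2.imwrite(f"pics/{c}{n}.png",im[:,:,::-1])
        u,v=proj(c,RED+[0,0,.05])[0].astype(int);ims.append(cv2.resize(im[max(v-65,0):v+65,u-65:u+65],(400,400),interpolation=cv2.INTER_CUBIC))
    cv2.imwrite(f"pics/crop{n}.png",np.hstack(ims)[:,:,::-1])
E
python3 -c "
from fit import *
snap(2)"
```

```text
time_s: 10.98
tool_pos: [0.6083, -0.2265, 0.094]
tool_rot: [-180.0, 0.1, 63.2]
force: [-1.1, -2.4, -0.8]
grip_width: 0.0302
grasp_force: 8.8
```

View pics/crop2.png

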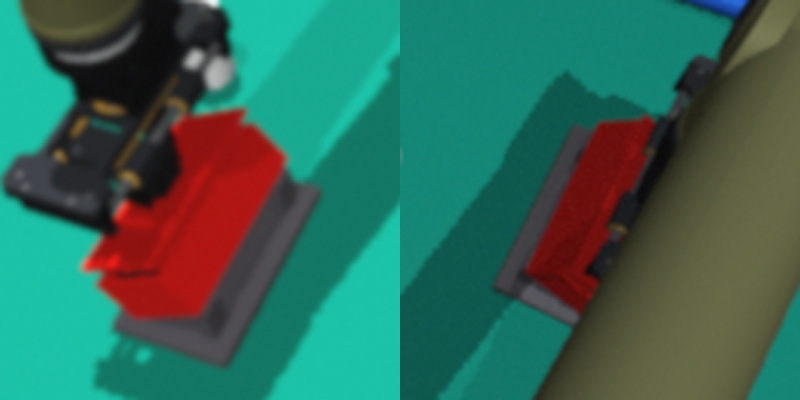

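The lid is lying over the case and held, but its tilt is hard to judge. I'll overlay predicted plate outlines to measure it.

```bash
cat >> fit.py <<'E'
def lidpose(tcp,tilt,zp=.0413):
    R=Ro.from_euler("z",RY,degrees=True)*Ro.from_euler("y",-tilt,degrees=True)
    return R, np.array(tcp)+[0,0,.019]-R.apply([0,0,zp])
def overlay(n,tilts,tcp,name):
    im=cv2.imread(f"pics/scene{n}.png");u,v=proj("scene",RED+[0,0,.05])[0].astype(int);z=6
    cr=cv2.resize(im[v-50:v+50,u-65:u+65],None,fx=z,fy=z,interpolation=cv2.INTER_CUBIC)
    tile=[(0,255,255),(255,255,255),(255,100,0)]
    F=box((-.04,.04),(-.075,.075),(.018,))[[0,1,3,2]]
    for t,col in zip(tilts,tile):
        R,o=lidpose(tcp,t);q=(proj("scene",R.apply(F)+o)-[u-65,v-50]+.5)*z
        cv2.polylines(cr,[q.astype(np.int32)],True,col,1)
    q=(proj("scene",Rc(RY).apply(box((-.04,.04),(-.075,.075),(.045,))[[0,1,3,2]])+RED)-[u-65,v-50]+.5)*z
    cv2.polylines(cr,[q.astype(np.int32)],True,(0,255,0),1)
    cv2.imwrite(f"pics/{name}.png",cr)
E
python3 -c "
from fit import *
from cell import get_obs
overlay(2,(15,25,35),get_obs()['tool_pos'],'ov2')"
```

```text
(no output)
```

View pics/ov2.png

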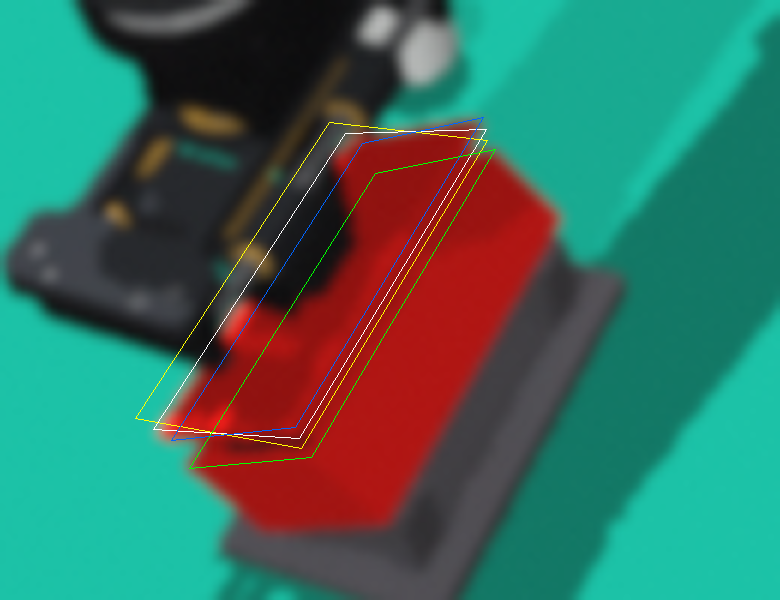

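The far and upper corners follow the 35° outline, so the tilt is about 30–35°. I'll press a touch more, tighten the grip, lift off the rim, and shift down-slope over the mouth.

```bash
python3 -m creep '-0.0005 -0.001 -0.0025 0 0.01; 0 0 0 0 0.01; 0 0 0 0 0.01; 0 0 0 0 0.01' 7; python3 -m creep '0 0 0 0 0.01; 0 0 0 0 0.01; -0.001 -0.001 0.005 0 0.01; -0.004 -0.0075 -0.006 0 0.01; 0 0 0 0 0.01; 0 0 0 0 0.01' 20
```

```text
time_s: 11.58
tool_pos: [0.6083, -0.2268, 0.0916]
tool_rot: [180.0, -0.0, 63.2]
force: [-0.3, -1.6, 1.1]
grip_width: 0.0303
grasp_force: 9.2
time_s: 12.32
tool_pos: [0.6029, -0.2354, 0.0903]
tool_rot: [-180.0, -0.0, 63.2]
force: [-0.1, 0.8, -2.2]
grip_width: 0.0298
grasp_force: 22.2
```

```bash
python3 -m creep '0.001 0.002 -0.003 0 0.01; 0.001 0.002 -0.0035 0 0.01; 0 0 0 0 0.01; 0 0 0 0 0.01' 20; python3 -c "
from fit import *
from cell import get_obs
snap(3);overlay(3,(30,35,40),get_obs()['tool_pos'],'ov3')"
```

```text
time_s: 12.82
tool_pos: [0.6052, -0.2311, 0.0841]
tool_rot: [-180.0, -0.0, 63.2]
force: [-0.8, -0.1, -1.7]
grip_width: 0.0299
grasp_force: 22.2
```

View pics/ov3.png

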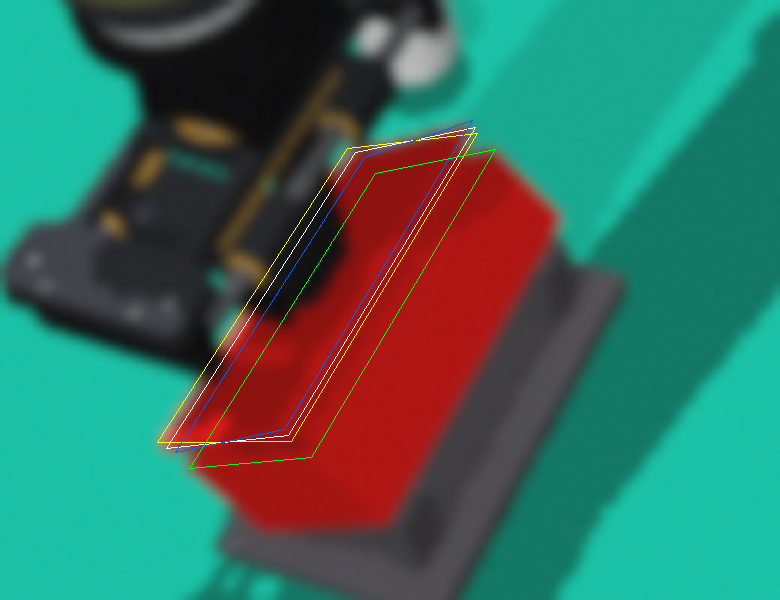

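Near and far corners match the 33–35° outline at the mouth, with no odd forces. I'll ease down until contact shows.

```bash
python3 -m creep '0.0005 0.001 -0.0015 0 0.01; 0 0 0 0 0.01; 0 0 0 0 0.01' 6;
```

```text
time_s: 13.3
tool_pos: [0.6059, -0.2304, 0.0828]
tool_rot: [180.0, -0.0, 63.2]
force: [0.2, 0.6, -0.4]
grip_width: 0.0301
grasp_force: 7.8
```

```bash
python3 -m creep '0.0003 0.0005 -0.001 0 0.01; 0 0 0 0 0.01; 0 0 0 0 0.01' 4;
```

```text
time_s: 13.68
tool_pos: [0.6062, -0.2301, 0.0824]
tool_rot: [180.0, -0.0, 63.2]
force: [-1.6, 1.7, 6.0]
grip_width: 0.0299
grasp_force: 5.7
```

```bash
python3 -m creep '0 0 0.001 0 0.06; 0 0 0 0 0.06; 0 0 0 0 0.06; 0 0 0.02 0 0.06; 0 0 0.03 0 0.06; 0 0 0.04 0 0.06; -0.05 0.0 0.03 0 0.06; -0.05 0.05 0 0 0.06'; python3 -c "
from fit import *
snap(4)"
```

```text
time_s: 14.68
tool_pos: [0.5116, -0.1907, 0.2065]
tool_rot: [179.6, 0.1, 62.7]
force: [0.1, 0.7, 1.8]
grip_width: 0.0602
grasp_force: 0.0
```

View pics/crop4.png

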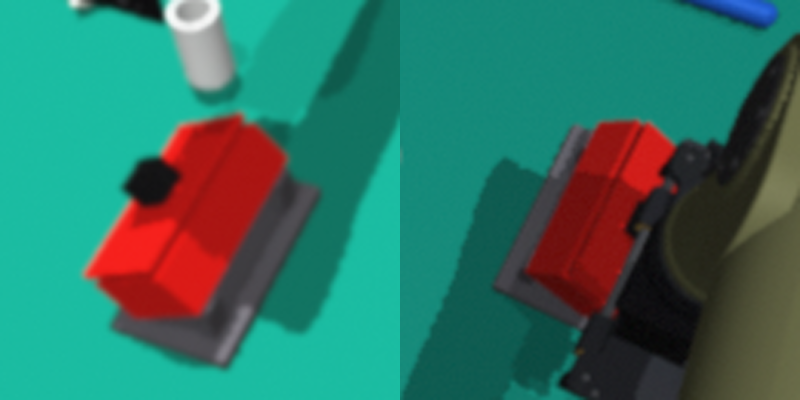

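The lid sits square in the mouth and let go; the knob is at (150,180) in the left crop. A quick fit will confirm the seat while I compute the press waypoints.

```bash
python3 - <<'E'
from fit import *
from cell import get_obs
im=cv2.imread("pics/scene4.png")[:,:,::-1].copy()
T={"scene":target(seg(im,"red",(140,215,225,325)))}
R=Rc(RY);P8=box((-.04,.04),(-.075,.075),(.012,.018))
def m(p): return RED+R.apply(np.vstack([B,P8+[p[0],p[1],p[2]]]))
print(fit(m,[0,0,.039],T,[.004,.004,.004]))
u=np.array([np.cos(np.radians(RY)),np.sin(np.radians(RY)),0]);o=get_obs();prev=o["tool_pos"];print(prev)
for s in(1,-1):
    for z in(.09,.060,.055,.051,.0495):
        q=RED+R.apply([0,s*.060,z])-.0095*u;print(s,z,q.round(4),(q-prev).round(4));prev=q
E
```

```text
(array([-0.00387308, -0.00094222,  0.04016025]), np.float64(63.55555555555555))
[ 0.50748299 -0.18105223  0.20273553]
1 0.09 [ 0.5452 -0.2176  0.1097] [ 0.0377 -0.0366 -0.093 ]
1 0.06 [ 0.5529 -0.2023  0.0851] [ 0.0078  0.0154 -0.0246]
1 0.055 [ 0.5542 -0.1997  0.0811] [ 0.0013  0.0026 -0.0041]
1 0.051 [ 0.5553 -0.1977  0.0778] [ 0.001   0.002  -0.0033]
1 0.0495 [ 0.5557 -0.1969  0.0765] [ 0.0004  0.0008 -0.0012]
-1 0.09 [ 0.6522 -0.2718  0.1097] [ 0.0966 -0.0749  0.0332]
-1 0.06 [ 0.66   -0.2565  0.0851] [ 0.0078  0.0154 -0.0246]
-1 0.055 [ 0.6613 -0.2539  0.0811] [ 0.0013  0.0026 -0.0041]
-1 0.051 [ 0.6623 -0.2519  0.0778] [ 0.001   0.002  -0.0033]
-1 0.0495 [ 0.6627 -0.2511  0.0765] [ 0.0004  0.0008 -0.0012]
```

```bash
python3 -m creep '0.019 -0.018 0 0 0; 0.0187 -0.0186 0 0 0; 0 0 -0.045 0 0; 0 0 -0.03 0 0; 0 0 -0.015 0 0; 0 0 0 0 0; 0 0 0 0 0; 0 0 0 0 0'
```

```text
time_s: 15.78
tool_pos: [0.5503, -0.2227, 0.114]
tool_rot: [179.9, -0.0, 63.2]
force: [-0.1, 0.0, 0.7]
grip_width: 0.0006
grasp_force: 0.0
```

```bash
python3 -m creep '-0.006 0.0025 0 0 0; 0.005 0.010 -0.016 0 0; 0.0035 0.007 -0.011 0 0; 0.001 0.002 -0.0035 0 0; 0 0 0 0 0; 0 0 0 0 0'; python3 -m creep '0.0007 0.0014 -0.0022 0 0; 0 0 0 0 0; 0 0 0 0 0'
```

```text
time_s: 16.52
tool_pos: [0.5528, -0.2005, 0.082]
tool_rot: [-179.9, 0.0, 63.2]
force: [-2.0, -0.3, 4.9]
grip_width: 0.0001
grasp_force: 2.1
time_s: 16.9
tool_pos: [0.5531, -0.1997, 0.0806]
tool_rot: [-179.9, 0.0, 63.2]
force: [-5.0, 1.0, 10.2]
grip_width: 0.0007
grasp_force: 5.0
```

```bash
python3 -m creep '0.0008 0.0015 -0.0025 0 0; 0.0008 0.0015 -0.0025 0 0; 0 0 0 0 0; 0 0 0 0 0'
```

```text
time_s: 17.4
tool_pos: [0.5539, -0.1981, 0.0778]
tool_rot: [-179.9, 0.0, 63.1]
force: [-12.5, 0.8, 25.6]
grip_width: 0.0005
grasp_force: 12.2
```

```bash
python3 -m creep '0.0006 0.0010 -0.0018 0 0; 0 0 0 0 0; 0 0 0 0 0'
```

```text
time_s: 17.77
tool_pos: [0.554, -0.1981, 0.0776]
tool_rot: [-179.8, 0.0, 63.1]
force: [-17.1, 0.9, 37.1]
grip_width: 0.0001
grasp_force: 17.2
```

```bash
python3 -m creep '-0.0035 -0.0065 0.012 0 0; -0.004 -0.0085 0.035 0 0; 0.03 -0.015 0.005 0 0; 0.035 -0.018 0 0 0; 0.03 -0.015 0 0 0; 0.012 -0.006 0 0 0; 0 0 -0.012 0 0; 0 0 0 0 0'
```

```text
time_s: 18.77
tool_pos: [0.6538, -0.2635, 0.1107]
tool_rot: [-179.8, 0.0, 63.2]
force: [0.1, 0.9, -0.5]
grip_width: 0.0002
grasp_force: 0.0
```

```bash
python3 -m creep '-0.002 -0.0085 0 0 0; 0.005 0.010 -0.016 0 0; 0.0035 0.007 -0.011 0 0; 0.001 0.002 -0.0035 0 0; 0 0 0 0 0; 0 0 0 0 0'; python3 -m creep '0.0008 0.0015 -0.0025 0 0; 0 0 0 0 0; 0 0 0 0 0'
```

```text
time_s: 19.52
tool_pos: [0.663, -0.2537, 0.0829]
tool_rot: [180.0, 0.0, 63.2]
force: [-0.9, -0.1, 4.9]
grip_width: 0.0004
grasp_force: 2.1
time_s: 19.9
tool_pos: [0.6638, -0.2529, 0.0814]
tool_rot: [179.9, 0.0, 63.2]
force: [-1.9, -0.2, 8.1]
grip_width: 0.0002
grasp_force: 3.8
```

```bash
python3 -m creep '0.0008 0.0015 -0.0025 0 0; 0 0 0 0 0; 0 0 0 0 0'
```

```text
time_s: 20.27
tool_pos: [0.6645, -0.2519, 0.0796]
tool_rot: [179.9, 0.0, 63.2]
force: [-3.3, -0.6, 11.3]
grip_width: 0.0004
grasp_force: 5.2
```

```bash
python3 -m creep '0.0008 0.0015 -0.0025 0 0; 0.0006 0.0011 -0.0018 0 0; 0 0 0 0 0; 0 0 0 0 0'; python3 -m creep '0.0006 0.0011 -0.0018 0 0; 0 0 0 0 0; 0 0 0 0 0'
```

```text
time_s: 20.78
tool_pos: [0.6647, -0.2518, 0.0791]
tool_rot: [179.9, 0.1, 63.1]
force: [-11.6, 0.2, 27.8]
grip_width: 0.0007
grasp_force: 12.9
time_s: 21.15
tool_pos: [0.6648, -0.2517, 0.079]
tool_rot: [179.9, 0.1, 63.0]
force: [-15.4, 0.4, 34.5]
grip_width: 0.0007
grasp_force: 16.2
```

```bash
python3 -m creep '-0.0035 -0.0065 0.012 0 0; -0.006 -0.010 0.035 0 0; -0.02 0 0.04 0 0; -0.05 0.02 0.02 0 0; -0.05 0.04 0 0 0; -0.04 0.05 0 0 0; -0.02 0.05 0 0 0; 0 0 0 0 0'; python3 - <<'E'
from fit import *
snap(5)
im=cv2.imread("pics/scene5.png")[:,:,::-1].copy()
T={"scene":target(seg(im,"red",(140,215,225,325)))}
R=Rc(RY);P8=box((-.04,.04),(-.075,.075),(.012,.018))
def m(p): return RED+R.apply(np.vstack([B,P8@Ro.from_rotvec([p[3],0,0]).as_matrix().T+[p[0],p[1],p[2]]]))
print(fit(m,[0,0,.034,0],T,[.003,.003,.003,.03]))
w=dict(scene=(297,212,356,300),top=(226,108,274,182))
im={c:cv2.imread(f"pics/{c}5.png")[:,:,::-1].copy() for c in K}
T={c:target(seg(im[c],"blue",w[c])) for c in ["scene"]}
print(fit(mblue,[.6347,.1797,85.6,.05],T,[.01,.01,4,.1]))
E
```

```text
time_s: 22.15
tool_pos: [0.478, -0.1002, 0.1779]
tool_rot: [-179.9, -0.2, 63.7]
force: [0.5, -0.3, -0.2]
grip_width: 0.0008
grasp_force: 0.0
(array([ 0.00011981, -0.0024171 ,  0.03646355, -0.00277048]), np.float64(75.05555555555556))
(array([6.36220590e-01, 1.80716626e-01, 8.60863811e+01, 2.05649066e-02]), np.float64(81.22222222222221))
```

View pics/crop5.png

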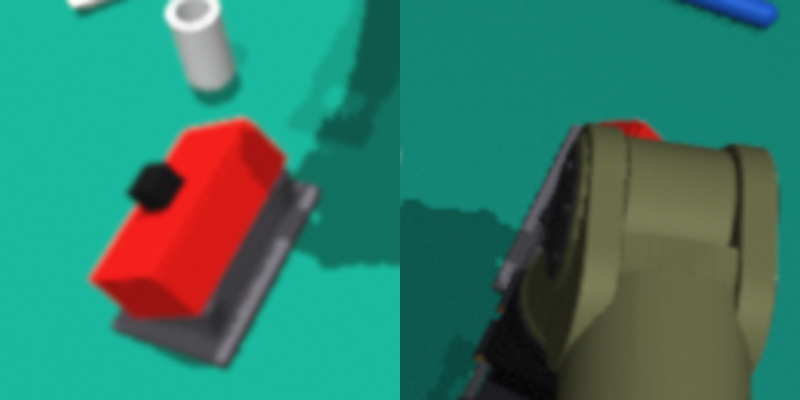

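```bash
python3 - <<'E'
from fit import *
R=Rc(RY);P8=box((-.04,.04),(-.075,.075),(.012,.018))
for n in(4,5):
    im=cv2.imread(f"pics/scene{n}.png")[:,:,::-1].copy();T={"scene":target(seg(im,"red",(140,215,225,325)))}
    for x in(-.0025,0):
        m=lambda p:RED+R.apply(np.vstack([B,P8+[x,p[1],p[0]]]));print(n,x,fit(m,[.036,0],T,[.003,.002]))
im={c:cv2.imread(f"pics/{c}1.png")[:,:,::-1].copy() for c in K}
im["scene"]=cv2.imread("pics/scene5.png")[:,:,::-1].copy()
w=dict(scene=(297,212,356,300),top=(226,108,274,182));T={c:target(seg(im[c],"blue",w[c])) for c in w}
print(fit(lambda p:mblue([.6347,.1797,85.6,p[0]]),[.05],T,[.1]))
E
```

```text
4 -0.0025 (array([ 0.04068273, -0.001365  ]), np.float64(65.08333333333333))
4 0 (array([ 0.04194498, -0.00331613]), np.float64(66.69444444444444))
5 -0.0025 (array([ 0.03518765, -0.00102682]), np.float64(75.72222222222221))
5 0 (array([ 0.0363953, -0.0023306]), np.float64(76.16666666666667))
(array([-0.02265625]), np.float64(172.13888888888889))
```

```bash
python3 -c "
from cell import ticket
print(ticket.sign_off())"
```

```text
the job is handed in; nothing more can be done
None
```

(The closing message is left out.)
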